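Snap the tip-box carriage onto the mixer's docking ring

TASK

Slide the tip-box carriage along the bench, without lifting it, so that its snap hook is pushed onto the near upright bar of the docking ring at the mixer until the sprung gate flicks shut behind the bar. Then draw the carriage gently but firmly back until the shut gate pulls against the bar, to prove that it holds, and leave it clipped there. Do not ram the ring, and do not disturb the other things on the bench.

Things in the scene. Friction and masses are not known exactly. Their poses are not given: they have to be found in the camera images.
- carriage: Loose tip-box carriage, 0.5 to 1 kg, slides on the bench. Origin: centre of the deck's underside; x forwards to the hook, z up. Aluminium deck 130 by 130 by 12 mm; fixed on it a white and clear closed box 78 (x) by 114 (y) mm, from x = -65 to 13 mm, up to z = 67 mm. Free deck before the box, x = 13 to 53 mm; then the steel hook's mount, and the hook, to x = 163 mm.
- rear_face (a point): Centre of the box's flat rear face, carriage (-65, 0, 40) mm, flush with the deck's rear edge: push forwards here. Face 114 mm wide, from z = 12 to 67 mm. Axes as the carriage's.
- front_face (a point): Centre of the box's flat front face, carriage (13, 0, 40) mm: push backwards here to draw the carriage back. Sliding it freely on the bench takes about 3 to 8 N. Face 114 mm wide, from z = 12 to 67 mm. Axes as the carriage's.
- mouth (a point): Middle of the snap hook's mouth, carriage (145, 0, 30) mm, axes as the carriage's. The hook is flat, 14 mm thick. Seen from here the nose ends at y = -11 mm, the gate is hinged at y = +24 mm, flared horns reach 18 mm ahead. A ring bar goes in best with its centre at y = -3 to +7 mm.
- eye (a point): Carriage (118, 0, 30) mm, in the hollow of the hook. The hollow runs in carriage axes from the back bar at x = 95 to the gate at x = 142 mm and from y = -20 to 28 mm. The gate lets go of the bar and flicks shut when the bar's centre has come in to about x = 106 to 120 mm; it stops at the back bar at x = 102 mm. Drawn back, the bar meets the shut gate at x = 135 mm.
- gate (a joint): Sprung gate of the hook, a steel finger 34 mm long, shut across the mouth at 0, grows as it swings inwards (to 1.5 rad); the spring needs about 3 N at the tip to start and 5 to 8 N in all to pass a bar. It cannot open outwards.
- mixer: Fixed white bench mixer, housing 170 by 180 by 94 mm high, with a steel docking ring before it. Origin: on the bench under the ring's near leg; x to the far leg and the mixer. The ring is an upright staple of 14 mm round bar: near leg x = 0, far leg x = 90 mm, top 87 mm high, on a foot plate 8 mm thick from x = -15 mm, y = -50 to 50 mm; housing from x = 135 mm. Fixed.
- ring_bar (a point): Point on the axis of the ring's near upright leg (round bar, 14 mm thick), at the hook's height, 30 mm above the bench; axes as the mixer's. The hook goes round this leg, and may come in up to 0.5 rad askew to the ring's x.
- beaker: Loose bystander: glass beaker, 72 mm wide, 90 mm high, origin at the centre of its underside. Leave alone.
- jar: Loose bystander: amber jar, 68 mm wide, 85 mm high, origin at the centre of its underside. Leave alone.
- tube_rack: Loose bystander: tube rack 60 by 160 by 45 mm, origin at the centre of its underside. Leave alone.
- reagent: Loose bystander: reagent bottle, 72 mm wide, 170 mm high, origin at the centre of its underside. Leave alone.
- tip_box: Loose bystander: tip box 85 by 122 by 60 mm, origin at the centre of its underside. Leave alone.
- pipette: Loose bystander: pipette lying on the bench, about 210 mm long, 24 mm thick, origin near its middle. Leave alone.

How it is judged:
By the outcome, as a careful person would: the job done as asked, in the order asked, and still so for the second after the job is handed in, with the robot touching nothing.
It also fails if it takes over 72 s, if anything falls off the work surface, if the arm or the gripper's body presses on something with over 40 N, if the wrist force passes 120 N, or if a joint passes its speed limit or range.

ROBOT

A 7-joint arm with a two-finger parallel gripper is mounted at the origin on the work surface. World frame = base frame: x ahead of the robot, y to its left, z up, the work surface at z = 0. Lengths are in m, angles in rad, forces in N, time in s.
With the tool pointing down it reaches from about 0.425 to 0.875 m from the base axis. Payload 4.7 kg.
Tool frame: the origin (TCP) lies midway between the tips of the shut fingers; the grasp point (between the pads) lies ctrl.grasp_offset behind it (ctrl.grasp_offset is the distance from the TCP to the grasp point, in m); z points along the fingers, y is the line along which they close (so a half turn about z gives the same grasp; the last joint's range is limited). The gripper opens to 87 mm and grips with 3 to 60 N. Pads are 19 mm wide; open, the fingers measure 117 mm over their backs; the gripper's body (75 mm by 190 mm) begins 51 mm behind the grasp point.
Start: joints at [1.318, 0.321, -0.07, 1.45, 0.023, 1.371, -0.057], TCP at [0.171, -0.627, 0.223] pointing down, gripper open.
Joint ranges: [-2.86, 2.86], [-0.3, 2.09], [-1.38, 1.24], [0.06, 2.45], [-1.56, 4.7], [0.09, 2.05], [-2.69, 2.69]. Speed limits (rad/s): [2.57, 2.57, 3.14, 3.14, 3.14, 3.14, 3.14].

INTERFACE

Orientations are given as a rotation vector (axis times angle).
In Python, from bench import ctrl gives the robot as it stands. The module is installed in compiled form; this text tells all that it offers.
- The arm moves only by the tool jog_arm, never from a script. Its argument "moves" is one flat list of numbers, 7 for each row, row after row: the shift along the tool's x, y, z in units of 30 cm (1.0 is 30 cm), then the turn, a rotation vector about the tool's x, y, z in units of 60 degrees (1.0 is 60 degrees), then the gripper's target within -1 to 1 (fully open at 1, half-way at 0, shut at -1). In form: [x, y, z, wx, wy, wz, fingers, x, y, z, wx, wy, wz, fingers, ...]. A call has exactly 8 rows; each row is the pose to reach, as a shift and turn from the pose commanded when the call began, along the tool's axes at that moment; what a row does not reach only later rows make up. A row lasts 1/8 s, in which the tool goes at most 62.5 mm and 10.7 degrees, less where a joint would pass 70% of its speed; a pose out of reach is approached as far as the arm can. A call with a number of a shift or a turn outside -1 to 1 is refused whole. A call with a gripper value outside its range is refused whole. The fingers move at their own pace and stop on an object; "newtons" is the grip in N (left out, the last holds). Time passes only in rows, so rows that repeat a pose let the fingers close, or fill a call up. It gives the time, the measured TCP pose, the force, the opening and the grip force at its end, in the units of the state.
- ctrl.get_state(): the state, without advancing time (a new reading comes with each control period).
- ctrl.get_image(name): name is "scene" or "top" or "wrist"; returns a dict with "pixels" (480x640x3 uint8, red, green, blue), "fx", "fy", "cx", "cy" (pixels), "xyz" and "rotation" of the camera in the world; the wrist camera has in their place "tool_from_camera" (4x4, takes a point from camera to tool coordinates, whose origin is the TCP and whose axes are the flange's). Camera axes: x right, y up, looking along -z (the intrinsics and any distortion apply to the point x, -y, -z); pixel columns grow to the right and rows downward; lengths in m; the calibration is good to about 2 mm. A picture is of the moment at which its call begins: read the wrist's pose just before it. There is no depth.
- ctrl.close_job(): hands the job in; it is judged then, once.
The state is a dict: "time": time; "joint_positions": joint angles; "qd": joint speeds; "joint_torque": joint torques, N m; "position": TCP position; "tool_rot": TCP orientation; "ft_force": force on the tool from outside, world axes, zero at the start; "torque": the same for the moment, N m; "grip_width": opening from 0.0 (shut) to 1.0 (fully open); "grip_force": force on a finger pad.
Only numpy, scipy, OpenCV 4.12 (cv2) and the standard library are available. Lean on these libraries where they do the work, as an engineer would, in place of code of your own. Each camera call takes 0.05 s, during which the arm holds its last target. There are 200 camera calls.

## Working session

There is one attempt and no reset: what is moved stays moved. The work goes in short steps, Python scripts to look and compute and a tool call to move; the robot and the scene stay as the last step left them, time stands still between calls to the robot, and variables do not carry over. Pictures are saved under pics/ and viewed, at most 10 in all, crops included, and the job is handed in when it is done.

Besides the shell and the picture viewer there is one more tool, called after "Call:" by a JSON object that holds its "method" and its "body", one argument or row to a line. jog_arm: Moves the arm, as the interface text tells. Its arguments: {"type":"object","properties":{"moves":{"type":"array"},"newtons":{"type":"number"}},"required":["moves"]}

```bash
mkdir -p pics; cat > h.py <<'E'
import numpy as np, cv2
from scipy.spatial.transform import Rotation as R
from bench import ctrl
def cam(name):
    s=ctrl.get_state(); d=ctrl.get_image(name)
    if name=="wrist":
        T=np.eye(4);T[:3,:3]=R.from_rotvec(s["tool_rot"]).as_matrix();T[:3,3]=s["position"]
        M=T@np.array(d["tool_from_camera"]); d["xyz"]=M[:3,3]; d["R"]=M[:3,:3]
    else:
        r=np.array(d["rotation"]); d["R"]=r if r.shape==(3,3) else R.from_rotvec(r).as_matrix()
    return d
def ray(d,u,v,z):
    c=np.array([(u-d["cx"])/d["fx"],-(v-d["cy"])/d["fy"],-1.]); w=d["R"]@c; o=np.array(d["xyz"])
    return o+w*(z-o[2])/w[2]
def proj(d,p):
    c=d["R"].T@(np.array(p)-d["xyz"]); return d["cx"]-d["fx"]*c[0]/c[2], d["cy"]+d["fy"]*c[1]/c[2]
def save(d,n): cv2.imwrite("pics/"+n,d["pixels"][:,:,::-1])
E
python3 - <<'E'
from h import *
import pickle
for n in("top","scene"):
    d=cam(n); save(d,n+"1.png"); print({k:v for k,v in d.items() if k!="pixels"}); pickle.dump(d,open(n+".pkl","wb"))
print(ctrl.get_state(),ctrl.grasp_offset)
E
```

```text
{'fx': 505.7828490188118, 'fy': 505.7828490188118, 'cx': 317.4464844979547, 'cy': 245.83205431338004, 'xyz': array([ 0.37992552, -0.13948331,  1.10093878]), 'rotation': array([ 0.14028293, -0.15724868, -1.58869128]), 'R': array([[-0.0238985 ,  0.98195378, -0.18760499],
       [-0.99967794, -0.02187059,  0.01287227],
       [ 0.00853694,  0.1878522 ,  0.98216021]])}
{'fx': 445.1525773295617, 'fy': 445.1525773295617, 'cx': 324.2774066200613, 'cy': 233.3536830622854, 'xyz': array([ 1.15270232, -0.18537292,  0.63885511]), 'rotation': array([0.64981593, 0.58995421, 1.38984623]), 'R': array([[ 9.47636068e-02, -6.91047155e-01,  7.16570784e-01],
       [ 9.95499575e-01,  6.52942179e-02, -6.86823241e-02],
       [ 6.74795759e-04,  7.19854495e-01,  6.94124665e-01]])}
{'time': 0.1, 'joint_positions': array([ 1.31809246,  0.32175397, -0.07009296,  1.45154039,  0.0226127 ,
        1.37078791, -0.05689739]), 'qd': array([-0.00128844, -0.00284219,  0.00050047, -0.00351287,  0.00074847,
        0.0004096 , -0.00104823]), 'joint_torque': array([-5.99403156e-04, -4.92570662e+01, -4.05968819e-01, -3.13398600e+01,
       -6.39881683e-02,  3.94746987e-02,  3.41052089e-05]), 'position': array([ 0.17119829, -0.62654577,  0.22157397]), 'tool_rot': array([-3.11201549e+00, -4.17693419e-01,  5.13248058e-04]), 'ft_force': array([-0.5016531 ,  0.37556197, -0.23789317]), 'torque': array([-0.01483221, -0.04769121,  0.02200166]), 'grip_force': 0.0, 'grip_width': 1.000100320880592} 0.0187
```

View pics/top1.png

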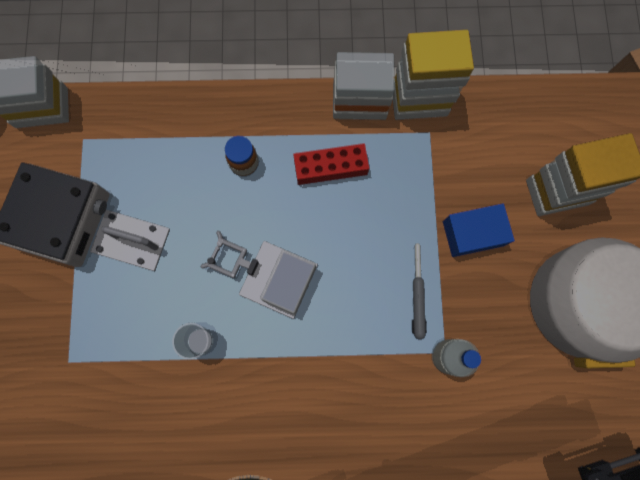

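View pics/scene1.png

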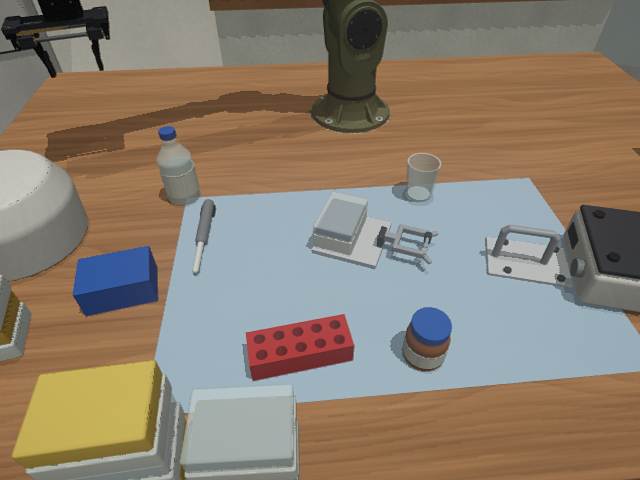

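Top view: the mixer is on the left with its ring plate at about (133,240). The carriage is at about (280,280) with its hook towards (208,255). The beaker is at (193,342) and the jar at (240,155). I'll zoom in for corner pixels.

```bash
python3 - <<'E'
import pickle,cv2
d=pickle.load(open("top.pkl","rb"))
c=d["pixels"][190:340,80:330,::-1]
cv2.imwrite("pics/crop1.png",cv2.resize(c,None,fx=3,fy=3,interpolation=cv2.INTER_CUBIC))
E
```

```text
(no output)
```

View pics/crop1.png

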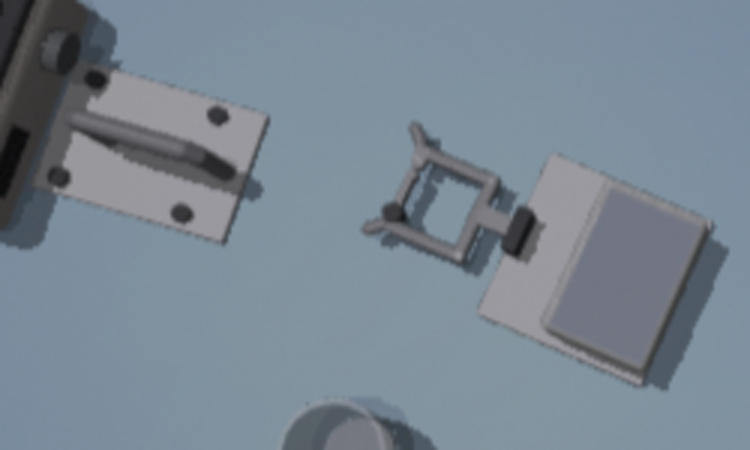

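```bash
cat > m.py <<'E'
from h import *
import pickle
d=pickle.load(open("top.pkl","rb"))
P=lambda a,z: ray(d,a[0]/3+80-.33,a[1]/3+190-.33,z)[:2]
c=[P(a,.012) for a in[(558,155),(480,313),(713,226),(643,383)]] # FR,FL,RR,RL
for i,j in((0,1),(2,3),(0,2),(1,3)):print(np.linalg.norm(c[i]-c[j]))
C=np.mean(c,0); x=(c[0]+c[1]-c[2]-c[3]);h=np.arctan2(x[1],x[0]); y=c[1]+c[3]-c[0]-c[2]; print("car",C,np.degrees(h),np.degrees(np.arctan2(y[1],y[0]))-90)
f=P((269,117),.008);g=P((223,241),.008);b=P((37,186),.008)
e=g-f;m=np.array([e[1],-e[0]])/np.linalg.norm(e);mh=np.arctan2(m[1],m[0]);bar=(f+g)/2+.015*m
e2=b-g;print("plate",np.linalg.norm(e),np.degrees(mh),np.degrees(np.arctan2(e2[1],e2[0])),"bar",bar, P((233,174),.008))
u=np.array([np.cos(h),np.sin(h)]);n=np.array([-u[1],u[0]])
print("bar in carriage",(bar-C)@u,(bar-C)@n,"hinge",(P((393,212),.037)-C)@u,(P((393,212),.037)-C)@n)
print("ring dir vs",np.degrees(mh-h))
print("beaker",ray(d,190,345,.0)[:2],"box rear",C-.065*u,"bar proj check scene")
s=pickle.load(open("scene.pkl","rb"))
print(proj(s,[*bar,.03]),proj(s,[*bar,.087]),[proj(s,[*q,.012]) for q in c])
E
python3 m.py
```

```text
0.12741484492464453
0.12341044297876849
0.1248534992911339
0.12730570402715222
car [ 0.51648846 -0.0692533 ] 64.762599443701 64.28025515052533
plate 0.09636475776515589 71.61472787804921 72.32019780216058 bar [0.59356816 0.20178485] [0.5924061  0.19727018]
bar in carriage 0.27803172289536593 0.04584013636787372 hinge 0.1470483641535959 0.024728850784770447
ring dir vs 6.8521284343482
beaker [0.38110821 0.1228434 ] box rear [ 0.48877442 -0.12804898] bar proj check scene
(np.float64(498.1850046910893), np.float64(247.2968455639174)) (np.float64(506.6975810214662), np.float64(225.4363390625132)) [(np.float64(372.7441282535418), np.float64(265.2158184582206)), (np.float64(390.0231882744123), np.float64(222.5611754127506)), (np.float64(311.3984412069863), np.float64(248.38866755698248)), (np.float64(331.9126422083854), np.float64(209.5402003634946))]
```

```bash
cat > go.py <<'E'
import sys
from h import *
# target x y z, heading (deg) of tool -y
def go(x,y,z,h):
    s=ctrl.get_state(); r=R.from_rotvec(s["tool_rot"]); a=np.radians(h)
    ty=-np.array([np.cos(a),np.sin(a),0]); tz=np.array([0,0,-1.]); tx=np.cross(ty,tz)
    t=R.from_matrix(np.c_[tx,ty,tz])
    print("pos",s["position"].round(4),"t",s["time"],"F",s["ft_force"].round(1),"w",s["grip_width"],"q",s["joint_positions"].round(2))
    print("shift",(r.inv().apply(np.array([x,y,z])-s["position"])/.3).round(3),"turn",((r.inv()*t).as_rotvec()/np.radians(60)).round(3))
if __name__=="__main__": go(*map(float,sys.argv[1:]))
E
python3 go.py 0.505 -0.093 0.222 64.5
```

```text
pos [ 0.1712 -0.6265  0.2216] t 0.1 F [-0.5  0.4 -0.2] w 1.000100320880592 q [ 1.32  0.32 -0.07  1.45  0.02  1.37 -0.06]
shift [ 1.542e+00 -1.422e+00  1.000e-03] turn [-0.002  0.001  0.68 ]
```

Call:
{"method": "jog_arm", "body": {
  "moves": [0.08,-0.075,0,0,0,0.05,1,0.2,-0.185,0,0,0,0.12,1,0.33,-0.305,0,0,0,0.2,1,0.46,-0.425,0,0,0,0.28,1,0.6,-0.555,0,0,0,0.36,1,0.74,-0.68,0,0,0,0.44,1,0.87,-0.8,0,0,0,0.52,1,0.98,-0.9,0,0,0,0.58,1]
}}

```text
time: 1.1
position: [0.3846, -0.2869, 0.2224]
tool_rot: [3.096, -0.534, -0.0]
ft_force: [0.4, 0.2, 0.8]
grip_width: 0.997
grip_force: 0.0
```

```bash
python3 go.py 0.505 -0.093 0.2 64.5
```

```text
pos [ 0.3846 -0.2869  0.2224] t 1.1 F [0.4 0.2 0.8] w 0.9968959845716653 q [ 0.93 -0.03 -0.34  1.85 -0.01  1.32 -1.32]
shift [ 0.162 -0.743  0.074] turn [0.    0.    0.099]
```

Call:
{"method": "jog_arm", "body": {
  "moves": [0.03,-0.12,0,0,0,0.02,1,0.06,-0.25,0.01,0,0,0.04,1,0.09,-0.38,0.03,0,0,0.06,1,0.12,-0.52,0.05,0,0,0.08,1,0.14,-0.65,0.07,0,0,0.1,1,0.162,-0.743,0.074,0,0,0.1,1,0.162,-0.743,0.074,0,0,0.1,1,0.162,-0.743,0.074,0,0,0.1,1]
}}

```text
time: 2.1
position: [0.5034, -0.0962, 0.2]
tool_rot: [3.063, -0.695, -0.001]
ft_force: [-0.1, -0.7, 0.2]
grip_width: 1.003
grip_force: 0.0
```

```bash
python3 - <<'E'
from h import *
import pickle
d=cam("wrist"); save(d,"w1.png"); pickle.dump(d,open("w1.pkl","wb")); print(d["xyz"],d["R"],ctrl.get_state()["position"])
u=np.array([np.cos(np.radians(64.5)),np.sin(np.radians(64.5))]);n=np.array([-u[1],u[0]]);C=np.array([.5165,-.0693])
print([[round(q) for q in proj(d,[*(C+a*u+b*n),.067])] for a,b in((13,57),(13,-57),(-65,57),(-65,-57)) for a,b in [(a/1e3,b/1e3)]])
E
```

```text
[ 0.56845199 -0.12794393  0.36212701] [[-4.31424192e-01  8.70105090e-01  2.38307150e-01]
 [-9.02149099e-01 -4.16220731e-01 -1.13522275e-01]
 [ 4.12066765e-04 -2.63964837e-01  9.64532216e-01]] [ 0.50333874 -0.09657109  0.20006845]
[[273, 293], [268, 170], [355, 293], [359, 170]]
```

View pics/w1.png

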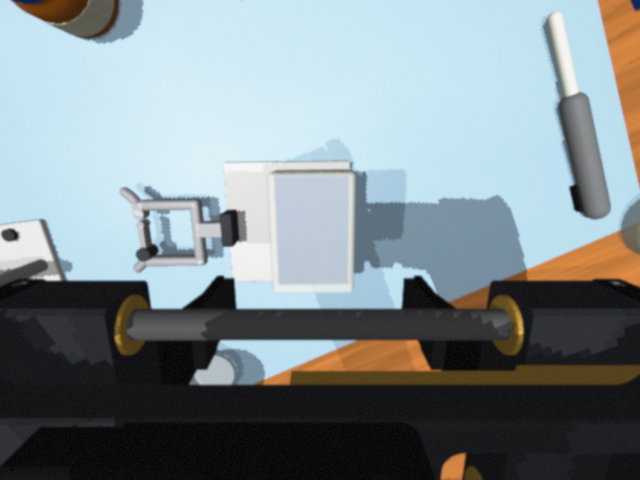

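The wrist view shows the box top at (270–355, 170–292), which matches the predicted corners. The fingers line up on either side of it in x. I'll descend astride the box.

```bash
python3 go.py 0.5053 -0.0928 0.08 64.6
```

```text
pos [ 0.5033 -0.0966  0.2001] t 2.15 F [-0.5 -0.6  0.2] w 0.9995555697284005 q [ 0.69  0.07 -0.57  1.8   0.04  1.28 -1.91]
shift [ 0.001 -0.015  0.4  ] turn [ 0.001  0.001 -0.004]
```

Call:
{"method": "jog_arm", "body": {
  "moves": [0,0,0.04,0,0,0,1,0,0,0.12,0,0,0,1,0,0,0.2,0,0,0,1,0,0,0.28,0,0,0,1,0,0,0.34,0,0,0,1,0,0,0.37,0,0,0,1,0,0,0.37,0,0,0,1,0,0,0.37,0,0,0,1]
}}

```text
time: 3.15
position: [0.5047, -0.0953, 0.0901]
tool_rot: [3.064, -0.694, 0.002]
ft_force: [0.9, -0.1, -0.3]
grip_width: 1.003
grip_force: 0.0
```

```bash
python3 go.py 0.5053 -0.0928 0.03 64.6
```

```text
pos [ 0.5047 -0.0953  0.0901] t 3.15 F [ 0.9 -0.1 -0.3] w 1.003439761116518 q [ 0.67  0.18 -0.57  1.93  0.11  1.06 -1.97]
shift [-0.002 -0.008  0.2  ] turn [-0.    -0.001 -0.002]
```

Call:
{"method": "jog_arm", "body": {
  "moves": [-0.002,-0.006,0,0,0,0,1,-0.002,-0.006,0.02,0,0,0,1,-0.002,-0.006,0.05,0,0,0,1,-0.002,-0.006,0.08,0,0,0,1,-0.002,-0.006,0.12,0,0,0,1,-0.002,-0.006,0.16,0,0,0,1,-0.002,-0.006,0.19,0,0,0,1,-0.002,-0.006,0.19,0,0,0,1]
}}

```text
time: 4.15
position: [0.5036, -0.0931, 0.0314]
tool_rot: [-3.064, 0.693, 0.003]
ft_force: [0.1, 0.3, -0.0]
grip_width: 1.001
grip_force: 0.0
```

```bash
python3 go.py 0.5053 -0.0928 0.03 64.6
```

```text
pos [ 0.5036 -0.0931  0.0314] t 4.15 F [ 0.1  0.3 -0. ] w 1.0005832683116054 q [ 0.64  0.26 -0.56  1.98  0.17  0.95 -2.02]
shift [ 0.005 -0.003  0.005] turn [ 0.     0.002 -0.002]
```

Call:
{"method": "jog_arm", "body": {
  "newtons": 15,
  "moves": [0,0,0,0,0,0,-1,0,0,0,0,0,0,-1,0,0,0,0,0,0,-1,0,0,0,0,0,0,-1,0,0,0,0,0,0,-1,0,0,0,0,0,0,-1,0,0,0,0,0,0,-1,0,0,0,0,0,0,-1]
}}

```text
time: 5.15
position: [0.5048, -0.0926, 0.0326]
tool_rot: [-3.063, 0.693, -0.001]
ft_force: [2.9, 4.3, -1.9]
grip_width: 0.897
grip_force: 15.0
```

```bash
cat > plan.py <<'E'
from h import *
from go import go
import sys
# assume box centre at the TCP along heading, lateral offset b of TCP from carriage axis; want bar at carriage (bx,by), heading h
def plan(bx,by,h,bar=(.5935,.2010),lat=0.,z=None):
    a=np.radians(h);u=np.array([np.cos(a),np.sin(a)]);n=np.array([-u[1],u[0]])
    C=np.array(bar)-bx*u-by*n; p=C-.026*u+lat*n
    go(*p,ctrl.get_state()["position"][2] if z is None else z,h); print("tcp target",p)
if __name__=="__main__": plan(*map(float,sys.argv[1:]))
E
python3 plan.py .185 .002 70
```

```text
pos [ 0.5048 -0.0926  0.0326] t 5.15 F [ 2.9  4.3 -1.9] w 0.8967430194313879 q [ 0.64  0.26 -0.56  1.98  0.17  0.95 -2.02]
shift [-0.08  -0.311  0.   ] turn [-0.001 -0.001 -0.092]
tcp target [0.52321313 0.00204082]
```

Call:
{"method": "jog_arm", "body": {
  "moves": [-0.005,-0.02,0,0,0,-0.005,-1,-0.015,-0.06,0,0,0,-0.017,-1,-0.03,-0.11,0,0,0,-0.032,-1,-0.042,-0.16,0,0,0,-0.047,-1,-0.055,-0.21,0,0,0,-0.062,-1,-0.068,-0.26,0,0,0,-0.077,-1,-0.077,-0.295,0,0,0,-0.088,-1,-0.08,-0.31,0,0,0,-0.092,-1]
}}

```text
time: 6.15
position: [0.5222, -0.0041, 0.0327]
tool_rot: [3.086, -0.548, -0.001]
ft_force: [-2.8, -9.8, 4.7]
grip_width: 0.896
grip_force: 15.0
```

```bash
python3 - <<'E'
from h import *
import pickle
for n in("top","wrist"):
    d=cam(n); pickle.dump(d,open(n+"2.pkl","wb"))
    if n=="top": im=cv2.resize(d["pixels"][180:340,80:280,::-1],None,fx=4,fy=4,interpolation=cv2.INTER_CUBIC)[:600]; cv2.imwrite("pics/top2.png",im)
    else: save(d,"w2.png")
s=ctrl.get_state();print(s["position"],s["ft_force"],s["tool_rot"])
E
```

```text
[ 0.5223556  -0.00381846  0.03268563] [-1.60636731 -6.21454882  2.29783174] [ 3.08687043e+00 -5.48063677e-01 -2.87522766e-04]
```

View pics/top2.png

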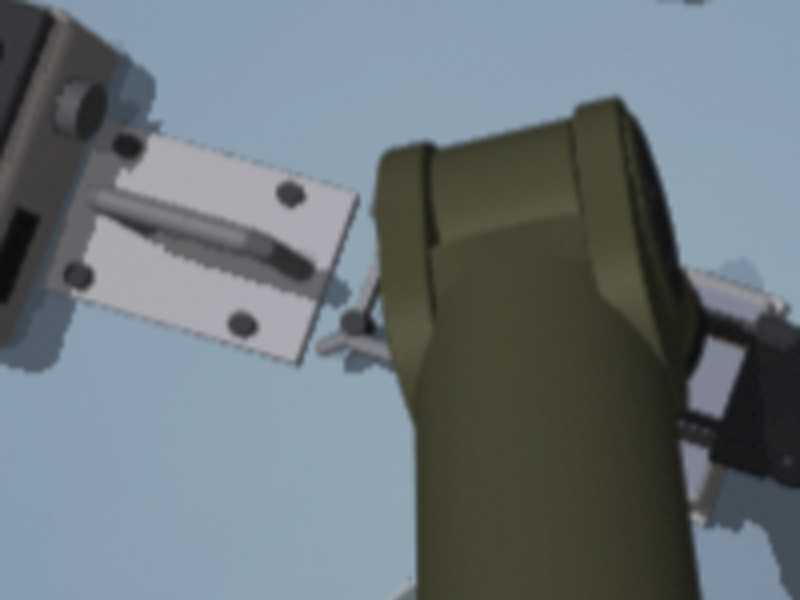

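View pics/w2.png

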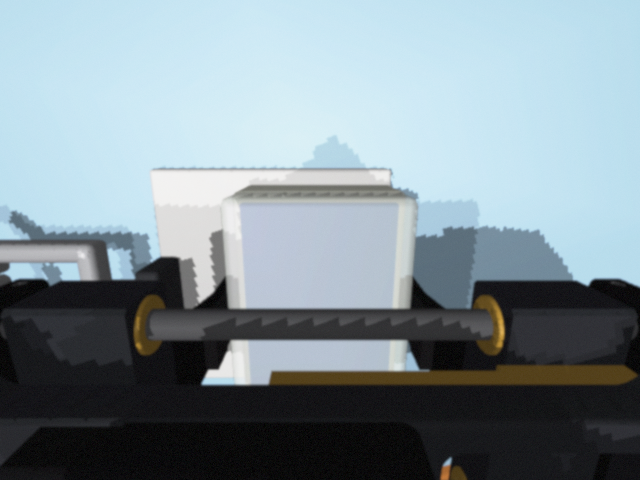

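Top view: the hinge is at crop (357,322), with the lower horn tip at (325,348). The leg foot is at about (303,268). The wrist view shows the box square between the fingers. Next, the hinge relative to the bar.

```bash
python3 - <<'E'
from h import *
import pickle
d=pickle.load(open("top2.pkl","rb"))
P=lambda a,z: ray(d,a[0]/4+80-.37,a[1]/4+180-.37,z)[:2]
s=ctrl.get_state();M=R.from_rotvec(s["tool_rot"]).as_matrix();u=-M[:2,1];u/=np.linalg.norm(u);n=np.array([-u[1],u[0]])
print("h",np.degrees(np.arctan2(u[1],u[0])))
C=s["position"][:2]+.026*u
f=P((358,193),.008);g=P((299,363),.008);e=g-f;m=np.array([e[1],-e[0]])/np.linalg.norm(e);bar=(f+g)/2+.015*m
print("plate",np.linalg.norm(e),np.degrees(np.arctan2(m[1],m[0])),bar,"foot",P((303,268),.008))
for q in(bar,P((357,322),.037),P((303,268),.008),P((325,348),.03)):print(((q-C)@u).round(4),((q-C)@n).round(4))
print("pred leg px",[((np.array(proj(d,[*b,z]))-[79.63,179.63])*4).round() for b in(bar,[.5935,.201]) for z in(.008,.08)])
E
python3 plan.py .155 .002 70;python3 plan.py .104 .002 70
```

```text
h 69.8642997589891
plate 0.09847040122202166 72.84989678017256 [0.59373766 0.20171559] foot [0.59482478 0.20163133]
0.1915 0.0037
0.1433 0.0228
0.1918 0.0027
0.1564 0.0409
pred leg px [array([303., 270.]), array([260., 244.]), array([304., 270.]), array([261., 244.])]
pos [ 0.5224 -0.0038  0.0327] t 6.25 F [-1.6 -6.2  2.3] w 0.8987580780810992 q [ 0.51  0.29 -0.62  1.95  0.21  0.96 -2.14]
shift [-0.004 -0.119 -0.001] turn [ 0.006 -0.001 -0.002]
tcp target [0.53347374 0.0302316 ]
pos [ 0.5224 -0.0038  0.0327] t 6.25 F [-1.6 -6.2  2.3] w 0.8987580780810992 q [ 0.51  0.29 -0.62  1.95  0.21  0.96 -2.14]
shift [-0.005 -0.289 -0.002] turn [ 0.006 -0.001 -0.002]
tcp target [0.55091677 0.07815592]
```

Call:
{"method": "jog_arm", "body": {
  "moves": [-0.001,-0.015,0,0,0,0,-1,-0.002,-0.035,0,0,0,0,-1,-0.003,-0.055,0,0,0,0,-1,-0.004,-0.075,0,0,0,0,-1,-0.004,-0.095,0,0,0,0,-1,-0.004,-0.115,0,0,0,0,-1,-0.004,-0.125,0,0,0,0,-1,-0.004,-0.13,0,0,0,0,-1]
}}

```text
time: 7.25
position: [0.5339, 0.0314, 0.0325]
tool_rot: [3.084, -0.549, -0.003]
ft_force: [-4.7, -10.4, 5.0]
grip_width: 0.895
grip_force: 15.0
```

```bash
python3 plan.py .107 .002 70
```

```text
pos [0.5339 0.0314 0.0325] t 7.25 F [ -4.7 -10.4   5. ] w 0.8953412110923473 q [ 0.44  0.32 -0.63  1.92  0.24  0.98 -2.22]
shift [-0.001 -0.156 -0.001] turn [ 0.009  0.    -0.003]
tcp target [0.54989071 0.07533684]
```

Call:
{"method": "jog_arm", "body": {
  "moves": [0,-0.015,0,0,0,0,-1,0,-0.03,0,0,0,0,-1,0,-0.045,0,0,0,0,-1,0,-0.06,0,0,0,0,-1,0,-0.075,0,0,0,0,-1,0,-0.09,0,0,0,0,-1,0,-0.1,0,0,0,0,-1,0,-0.11,0,0,0,0,-1]
}}

```text
time: 8.25
position: [0.5429, 0.0558, 0.0317]
tool_rot: [3.073, -0.55, -0.01]
ft_force: [-9.2, -20.9, 8.9]
grip_width: 0.9
grip_force: 15.0
```

```bash
python3 plan.py .107 .002 70
```

```text
pos [0.5429 0.0558 0.0317] t 8.25 F [ -9.2 -20.9   8.9] w 0.9002724606102128 q [ 0.39  0.35 -0.63  1.89  0.27  1.   -2.29]
shift [-0.001 -0.069 -0.001] turn [ 0.02   0.003 -0.005]
tcp target [0.54989071 0.07533684]
```

Call:
{"method": "jog_arm", "body": {
  "moves": [0,-0.008,0,0,0,0,-1,0,-0.016,0,0,0,0,-1,0,-0.024,0,0,0,0,-1,0,-0.032,0,0,0,0,-1,0,-0.04,0,0,0,0,-1,0,-0.045,0,0,0,0,-1,0,-0.05,0,0,0,0,-1,0,-0.05,0,0,0,0,-1]
}}

```text
time: 9.25
position: [0.5496, 0.0757, 0.0319]
tool_rot: [3.082, -0.548, -0.005]
ft_force: [-2.7, -8.8, 3.9]
grip_width: 0.903
grip_force: 14.8
```

```bash
python3 plan.py .107 .002 70
```

```text
pos [0.5496 0.0757 0.0319] t 9.25 F [-2.7 -8.8  3.9] w 0.9031823419696007 q [ 0.36  0.37 -0.64  1.87  0.27  1.   -2.32]
shift [0.001 0.001 0.   ] turn [ 0.011  0.001 -0.003]
tcp target [0.54989071 0.07533684]
```

```bash
python3 - <<'E'
from h import *
d=cam("scene"); c=d["pixels"][190:310,400:560,::-1]; cv2.imwrite("pics/s3.png",cv2.resize(c,None,fx=5,fy=5,interpolation=cv2.INTER_CUBIC))
E
```

```text
(no output)
```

View pics/s3.png

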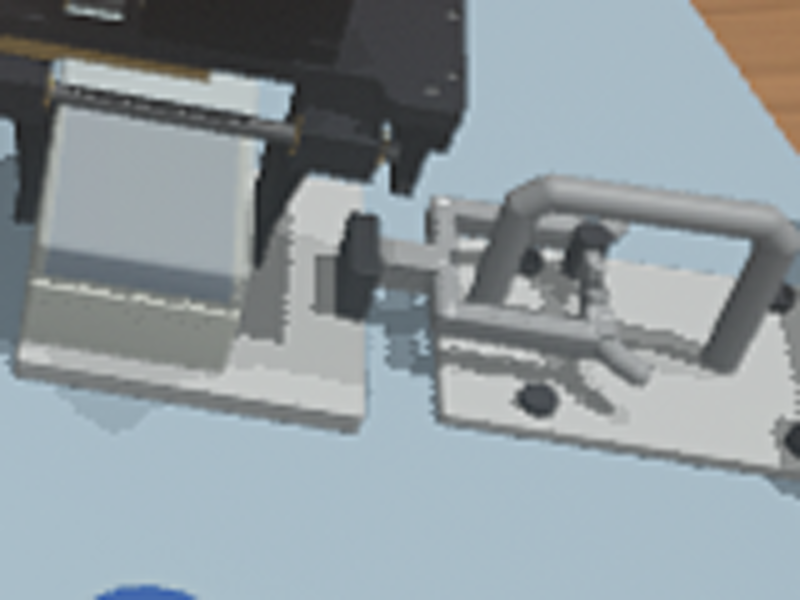

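The picture shows the near leg at (490,280) inside the hook, with the gate shut from its hinge (592,240) to the nose (600,320). Now I'll draw it back gently.

Call:
{"method": "jog_arm", "body": {
  "moves": [0,0.015,0,0,0,0,-1,0,0.03,0,0,0,0,-1,0,0.045,0,0,0,0,-1,0,0.06,0,0,0,0,-1,0,0.07,0,0,0,0,-1,0,0.08,0,0,0,0,-1,0,0.09,0,0,0,0,-1,0,0.1,0,0,0,0,-1]
}}

```text
time: 10.3
position: [0.541, 0.0567, 0.0325]
tool_rot: [-3.092, 0.543, -0.0]
ft_force: [2.0, 5.5, -1.3]
grip_width: 0.9
grip_force: 14.8
```

```bash
python3 plan.py .135 .002 70
```

```text
pos [0.541  0.0567 0.0325] t 10.3 F [ 2.   5.5 -1.3] w 0.8998502734696321 q [ 0.41  0.34 -0.64  1.9   0.24  0.98 -2.26]
shift [ 0.007  0.025 -0.   ] turn [-0.002  0.     0.002]
tcp target [0.54031414 0.04902545]
```

Call:
{"method": "jog_arm", "body": {
  "newtons": 25,
  "moves": [0,0.007,0,0,0,0,-1,0,0.014,0,0,0,0,-1,0,0.02,0,0,0,0,-1,0,0.026,0,0,0,0,-1,0,0.032,0,0,0,0,-1,0,0.036,0,0,0,0,-1,0,0.04,0,0,0,0,-1,0,0.04,0,0,0,0,-1]
}}

```text
time: 11.3
position: [0.5389, 0.051, 0.0326]
tool_rot: [-3.086, 0.536, -0.006]
ft_force: [8.5, 16.1, -10.4]
grip_width: 0.897
grip_force: 24.7
```

```bash
python3 plan.py .135 .002 70
```

```text
pos [0.5389 0.051  0.0326] t 11.3 F [  8.5  16.1 -10.4] w 0.896653871265442 q [ 0.43  0.33 -0.64  1.91  0.23  0.97 -2.24]
shift [ 0.007  0.005 -0.   ] turn [-0.01  -0.002  0.005]
tcp target [0.54031414 0.04902545]
```

Call:
{"method": "jog_arm", "body": {
  "moves": [0,0.002,0.003,0,0,0,-1,0,0.004,0.006,0,0,0,-1,0,0.006,0.008,0,0,0,-1,0,0.008,0.008,0,0,0,-1,0,0.01,0.008,0,0,0,-1,0,0.01,0.008,0,0,0,-1,0,0.01,0.008,0,0,0,-1,0,0.01,0.008,0,0,0,-1]
}}

```text
time: 12.3
position: [0.5391, 0.0509, 0.0323]
tool_rot: [-3.083, 0.532, -0.01]
ft_force: [5.8, 19.4, 0.1]
grip_width: 0.898
grip_force: 24.9
```

```bash
python3 plan.py .135 .002 70
```

```text
pos [0.5391 0.0509 0.0323] t 12.3 F [ 5.8 19.4  0.1] w 0.8979616397154722 q [ 0.43  0.33 -0.64  1.91  0.23  0.96 -2.23]
shift [ 0.006  0.005 -0.   ] turn [-0.013 -0.004  0.007]
tcp target [0.54031414 0.04902545]
```

It holds at about 20 N with no motion. I'll ease the pull, then release.

Call:
{"method": "jog_arm", "body": {
  "moves": [0,-0.007,0,0,0,0,-1,0,-0.014,0,0,0,0,-1,0,-0.02,0,0,0,0,-1,0,-0.02,0,0,0,0,-1,0,-0.02,0,0,0,0,1,0,-0.02,0,0,0,0,1,0,-0.02,0,0,0,0,1,0,-0.02,0,0,0,0,1]
}}

```text
time: 13.3
position: [0.5382, 0.0474, 0.0304]
tool_rot: [-3.093, 0.544, -0.001]
ft_force: [0.4, 5.5, 3.4]
grip_width: 1.001
grip_force: 2.5
```

```bash
python3 plan.py .134 .002 70
```

```text
pos [0.5382 0.0474 0.0304] t 13.3 F [0.4 5.5 3.4] w 1.0012745143635882 q [ 0.42  0.34 -0.64  1.91  0.24  0.97 -2.24]
shift [ 0.005 -0.011  0.   ] turn [-0.001 -0.     0.001]
tcp target [0.54065616 0.04996514]
```

Call:
{"method": "jog_arm", "body": {
  "moves": [0,-0.006,0,0,0,0,1,0,-0.012,0,0,0,0,1,0,-0.014,0,0,0,0,1,0,-0.014,0,0,0,0,1,0,-0.014,0,0,0,0,1,0,-0.014,0,0,0,0,1,0,-0.014,0,0,0,0,1,0,-0.014,0,0,0,0,1]
}}

```text
time: 14.3
position: [0.5394, 0.0504, 0.0299]
tool_rot: [3.094, -0.545, -0.0]
ft_force: [-0.8, 0.7, -0.7]
grip_width: 0.999
grip_force: 0.0
```

```bash
python3 plan.py .134 .002 70
```

```text
pos [0.5394 0.0504 0.0299] t 14.3 F [-0.8  0.7 -0.7] w 0.9988327936735389 q [ 0.41  0.34 -0.64  1.91  0.24  0.97 -2.25]
shift [ 0.005 -0.     0.   ] turn [ 0. -0.  0.]
tcp target [0.54065616 0.04996514]
```

Contact force is zero. I'll go straight up.

Call:
{"method": "jog_arm", "body": {
  "moves": [0,0,-0.03,0,0,0,1,0,0,-0.08,0,0,0,1,0,0,-0.14,0,0,0,1,0,0,-0.21,0,0,0,1,0,0,-0.3,0,0,0,1,0,0,-0.4,0,0,0,1,0,0,-0.48,0,0,0,1,0,0,-0.52,0,0,0,1]
}}

```text
time: 15.3
position: [0.5403, 0.0506, 0.1886]
tool_rot: [-3.094, 0.545, -0.006]
ft_force: [0.6, 0.1, -1.0]
grip_width: 1.001
grip_force: 0.0
```

```bash
python3 - <<'E'
from h import *
s=ctrl.get_state();print(s["position"],s["ft_force"],s["time"])
d=cam("scene"); c=d["pixels"][150:310,320:560,::-1]; cv2.imwrite("pics/s4.png",cv2.resize(c,None,fx=3.3,fy=3.3,interpolation=cv2.INTER_CUBIC))
E
```

```text
[0.54027808 0.05062733 0.18861051] [ 0.55901965  0.10524836 -1.03051671] 15.3
```

View pics/s4.png

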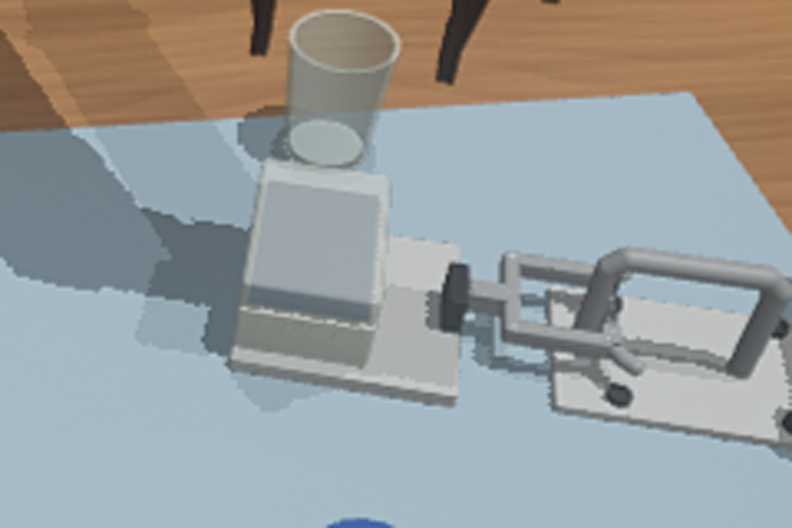

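The leg at (592,300) is inside the hook against the shut gate. The carriage is flat on the bench, the beaker is undisturbed, and the robot is clear.

```bash
python3 -c "
from bench import ctrl
print(ctrl.close_job())"
```

```text
the job is handed in; nothing more can be done
None
```

The carriage is clipped onto the ring's near leg with the gate shut behind the bar; it held a pull of about 20 N without moving, and the job was handed in at about 15 s with the arm clear.

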